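# Overhang a drilled blank for deburring

## Robot

A 6-joint arm with a two-finger parallel gripper is mounted at the origin on a cart in front of the work surface, level with it; the furniture and walls round the work are solid. World frame = base frame: x ahead of the robot, y to its left, z up, the work surface at z = 0. Lengths are in m, angles in degrees, forces in N, time in s.
With the tool pointing down it reaches from about 0.35 to 0.875 m from the base axis. Payload 4.2 kg.
Tool frame: the origin (TCP) lies midway between the tips of the shut fingers; the grasp point (between the pads) lies 19 mm behind it (r.grasp_offset is the distance from the TCP to the grasp point, in m); z points along the fingers, y is the direction in which the jaws open and shut (so a half turn about z gives the same grasp; the last joint's range is limited). The gripper opens to 87 mm and grips with 3 to 60 N. Pads are 19 mm wide; open, the fingers measure 117 mm over their backs; the gripper's body (75 mm by 190 mm) begins 51 mm behind the grasp point.
Start: joints at [-50.672, 22.042, 0.453, 0, -68.411, -14.817], TCP at [0.259, -0.569, 0.223] pointing down, gripper open.
Joint ranges: [-179.83, 179.83], [-69.29, 118.12], [-61.27, 80.66], [-181.25, 117.63], [-171.15, -9.14], [-177.46, 177.46]. Speed limits (degrees/s): [159.86, 159.86, 180, 180, 180, 180].

## Interface

Orientations are given as a 3x3 rotation matrix whose columns are the frame's x, y, z axes.
In Python, from station import r gives the robot as it stands.
- The arm moves only by the shell command python3 -m crank 'ROWS'. ROWS is JSON, a list of rows, each a list of 3 entries, a list of its own where there are three numbers: the closure, from -1 (fully open) to 1 (shut), so that 0 is half open, then the shift along the tool's x, y, z as a fraction of full scale, then the turn, a rotation vector about the tool's x, y, z as a fraction of full scale. In form: [[fingers, [dx, dy, dz], [wx, wy, wz]], ...]. A call has 1 to 8 rows; each row shifts and turns the commanded pose from where the row before left it, along the tool's axes as they then stand; what a row does not reach is not made up. Full scale, the value 1, is 100 mm for a shift and 45 degrees for a turn. A row lasts 1/10 s, in which the tool goes at most 50 mm and 8.59 degrees, less where a joint would pass 70% of its speed; a pose out of reach is approached as far as the arm can. A call with a number of a shift or a turn outside -1 to 1 is refused whole. A call with a gripper value outside its range is refused whole. The fingers move at their own pace and stop on an object; the grip force is fixed at half the most. Time passes only in rows, so rows that do not move let the fingers close. It gives the time, the measured TCP pose, the force and the opening at its end, in the units of the state.
- r.sense(): the state, without advancing time (a new reading comes with each control period).
- r.capture(name): name is "scene" or "top" or "wrist"; returns a dict with "img" (400x640x3 uint8, blue, green, red), "fx", "fy", "cx", "cy" (pixels), "R" (3x3) and "t" (3): a world point X has camera coordinates R X + t. Camera axes: x right, y down, z forward; pixel columns grow to the right and rows downward; lengths in m; the calibration is good to about 2 mm. A picture is of the moment at which its call begins. There is no depth.
- r.finish_job(): hands the job in, once; it reports no verdict.
The state is a dict: "time_s": time; "joints": joint angles; "joint_velocities": joint speeds; "effort": joint torques, N m; "tcp_pos": TCP position; "ee_rot": TCP orientation; "wrist_force": force on the tool from outside, world axes, zero at the start; "moment": the same for the moment, N m; "gripper_width": opening from 0.0 (shut) to 1.0 (fully open).
Only numpy, scipy, OpenCV 4.12 (cv2) and the standard library are available. Lean on these libraries where they do the work, as an engineer would, in place of code of your own. Each camera call takes 0.05 s, during which the arm holds its last target.

## Task

The drilled aluminium plate on the plywood board has to be deburred at its two holes. Without gripping or lifting it, push it with the fingertips until its long side lies flush along the board's steel fence and its drilled end sticks out over the open end of the board by 30 mm, so that the scribed line lies right over the board's edge. Leave it lying flat like that and do not disturb the nut, spanner, feeler gauge and jar standing about.

Things in the scene. Friction and masses are not known exactly. Their poses are not given: they have to be found in the camera images.
- board: plywood board 300 x 160 x 30 mm, fixed to the bench. Origin: centre of its underside; its top is at z = 30 mm. +x (long way) points to the open end over which the plate must stick out, the edge being at x = 150 mm; +y points to the fence, away from the robot: a dark steel bar on top, 20 mm wide and 16 mm high (its top at z = 46 mm), from x = -150 to 140 mm, inner face at y = 60 mm. The other sides are open; the top is otherwise bare and smooth
- board_edge (a point): middle of the upper edge of the board's open end (board frame 150, 0, 30 mm)
- blank: loose flat bare aluminium plate 160 x 90 x 8 mm, about 0.3 kg, lying on the board. Origin: centre of its underside. +x points to its drilled end (two 8 mm holes, 15 mm from that end, 25 mm either side of the middle), +y to its long side that belongs against the fence. At the start it lies up to 0.15 rad askew, clear of the fence and wholly behind the open end; in place its origin is at board x = 100, y = 15, z = 30 mm
- blank_line (a point): middle of the dark line scribed across the plate's upper face, 30 mm from the drilled end (plate frame 50, 0, 8 mm)
- blank_corner_drilled (a point): lower corner of the plate at the drilled end, on the fence side (plate frame 80, 45, 0 mm)
- blank_corner_plain (a point): lower corner of the plate at the plain end, on the fence side (plate frame -80, 45, 0 mm)
- castle_nut: black castle nut 30 x 34 x 22 mm, loose on the bench on the robot's side of the board, towards its open end. Origin: centre of underside. Leave alone
- spanner: combination spanner 24 x 141 x 7 mm, its length along its y axis, lying loose on the bench beyond the board's open end. Origin: centre of underside. Leave alone
- feeler_gauge: steel feeler gauge 16 x 96 x 10 mm, its length along its y axis, lying loose on the bench behind the fence. Origin: centre of underside. Leave alone
- parts_jar: clear jar with black lid, 54 mm across, 78 mm high, standing loose on the bench to the right. Origin: centre of underside. Leave alone

How it is judged:
By the outcome, as a careful person would: the job done as asked, in the order asked, and still so for the second after the job is handed in, with the robot touching nothing.
It also fails if it takes over 67 s, if anything falls off the work surface, if the arm or the gripper's body presses on something with over 40 N, if the wrist force passes 120 N, or if a joint passes its speed limit or range.

## Working session

There is one attempt and no reset: what is moved stays moved. The work goes in short steps, Python scripts to look and compute and a shell command to move; the robot and the scene stay as the last step left them, time stands still between calls to the robot, and variables do not carry over. Pictures are saved under pics/ and viewed, and the job is handed in when it is done.

```bash
ls; mkdir -p pics; python3 - <<'E'
from station import r
import cv2
s=r.sense();print({k:s[k] for k in('time_s','tcp_pos','ee_rot','gripper_width','wrist_force')})
for n in('scene','top'):
    c=r.capture(n);cv2.imwrite(f'pics/{n}0.png',c['img']);print(n,c['fx'],c['cx'],c['cy'],c['R'],c['t'])
E
```

```text
pics
{'time_s': 0.0, 'tcp_pos': array([ 0.25908742, -0.56810603,  0.22146123]), 'ee_rot': array([[-9.09948643e-01, -4.14719837e-01, -9.61480134e-04],
       [-4.14720947e-01,  9.09946552e-01,  1.95156063e-03],
       [ 6.55446247e-05,  2.17456590e-03, -9.99997633e-01]]), 'gripper_width': 0.9988262761739949, 'wrist_force': array([-0.43085601,  0.82266825,  0.22585422])}
scene 384.48401969524923 316.71383339168517 200.3135919760292 [[-0.60752867 -0.79429048 -0.00339788]
 [-0.56618029  0.43604649 -0.6995022 ]
 [ 0.55708957 -0.42304383 -0.71462236]] [0.30793348 0.36326148 0.6607639 ]
top 517.554437881265 323.98596744641696 201.2595333373859 [[ 0.00187821 -0.99997906 -0.00619234]
 [-0.99745291 -0.00143186 -0.07131372]
 [ 0.07130336  0.00631051 -0.99743471]] [-0.04785916  0.53469896  1.00920441]
```

View pics/scene0.png

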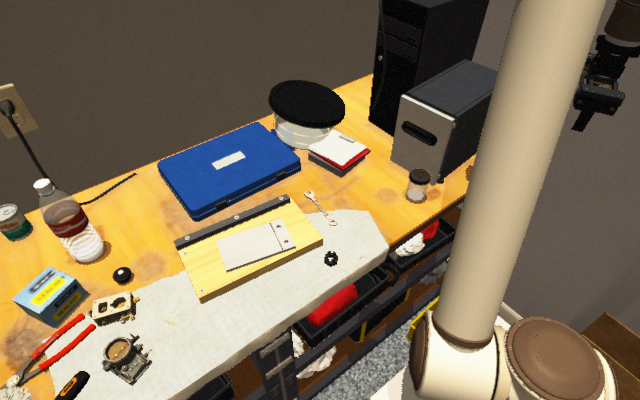

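View pics/top0.png

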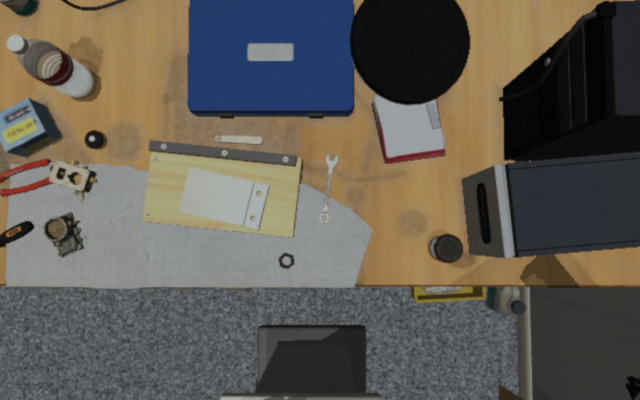

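The top view shows the board at about columns 143–302, rows 141–238. The pale plate is at columns 180–270, rows 167–230, with its drilled end to the right. The fence is along the upper edge, the nut at (287,261), and the spanner at (327,190). I'll zoom in next.

```bash
python3 - <<'E'
import cv2
i=cv2.imread('pics/top0.png')[130:250,130:345]
cv2.imwrite('pics/z0.png',cv2.resize(i,None,fx=3.7,fy=3.7,interpolation=cv2.INTER_CUBIC))
h=cv2.cvtColor(i,cv2.COLOR_BGR2HSV)
for p in [(215,195),(150,190),(215,230),(152,220),(270,170)]:print(p,h[p[1]-130,p[0]-130])
E
```

```text
(215, 195) [ 50   9 173]
(150, 190) [ 27  71 168]
(215, 230) [ 90   4 144]
(152, 220) [ 22  84 167]
(270, 170) [ 26  74 168]
```

View pics/z0.png

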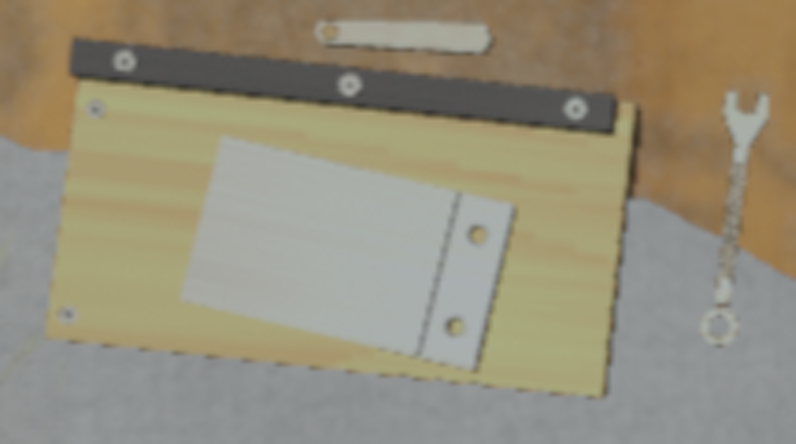

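```bash
cat > h.py <<'E'
import numpy as np, cv2
from station import r
def ray(c,u,v,z):
    K=np.array([[c['fx'],0,c['cx']],[0,c['fy'],c['cy']],[0,0,1]])
    R=np.array(c['R']);t=np.array(c['t']);d=R.T@np.linalg.solve(K,[u,v,1.]);C=-R.T@t
    return C+d*(z-C[2])/d[2]
def proj(c,X):
    p=np.array(c['R'])@X+c['t'];return np.array([c['fx']*p[0]/p[2]+c['cx'],c['fy']*p[1]/p[2]+c['cy']])
def quad(cnt):
    """fit lines to sides of 4-gon contour, return subpixel corners"""
    q=cv2.boxPoints(cv2.minAreaRect(cnt)); p=cnt.reshape(-1,2).astype(np.float32); L=[]
    for i in range(4):
        a,b=q[i],q[(i+1)%4];d=b-a;n=np.linalg.norm(d);d/=n
        s=(p-a)@d;e=abs((p-a)@np.array([-d[1],d[0]]))
        m=(s>.15*n)&(s<.85*n)&(e<max(3,0.06*n))
        vx,vy,x,y=cv2.fitLine(p[m],cv2.DIST_HUBER,0,.01,.01).ravel();L.append(np.cross([x,y,1],[x+vx,y+vy,1]))
    o=[]
    for i in range(4):
        k=np.cross(L[i-1],L[i]);o.append(k[:2]/k[2])
    return np.array(o)
E
python3 - <<'E'
from h import *
c=r.capture('top');S=8
print('cam',-np.array(c['R']).T@c['t'])
x0,y0=130,130
i=cv2.resize(c['img'][y0:250,x0:315],None,fx=S,fy=S,interpolation=cv2.INTER_CUBIC)
h=cv2.cvtColor(i,cv2.COLOR_BGR2HSV)
full=lambda p:(p+.5)/S-.5+[x0,y0]
pl=((h[...,1]<40)&(h[...,2]>110)).astype(np.uint8)
w=((h[...,1]>45)&(h[...,0]>14)).astype(np.uint8)
for nm,m,z in(('plate',pl,.038),):
    cs,_=cv2.findContours(m,cv2.RETR_EXTERNAL,cv2.CHAIN_APPROX_NONE)
    for k in cs:
        a=cv2.contourArea(k)/S/S
        if a>1000:
            (X,Y,W,H)=cv2.boundingRect(k);print(a,X/S,Y/S,W/S,H/S)
            if 2500<a<5000:
                q=full(quad(k));print(q);print(np.array([ray(c,*p,z) for p in q]))
cv2.imwrite('pics/m0.png',cv2.resize(np.hstack([pl,w])*255,(790,256)))
# board corners by eye
for p in [(48,337),(605,396),(633,103),(80,80),(613,132)]:
    P=np.array(p)/3.7-.5+[130,130];print(p,ray(c,*P,.030))
E
```

```text
cam [ 0.46146726 -0.05346114  1.04445052]
5415.4453125 0.0 36.875 185.0 83.125
3787.46875 48.75 36.75 90.375 63.25
[[177.96361652 210.70112153]
 [189.54501594 166.11315553]
 [269.01844115 184.78567346]
 [257.99766436 229.87453273]]
[[0.51454346 0.2376937  0.038     ]
 [0.60218081 0.21685738 0.038     ]
 [0.56555546 0.06045077 0.038     ]
 [0.47747635 0.08105128 0.038     ]]
(48, 337) [0.49542781 0.30941258 0.03      ]
(605, 396) [0.46472949 0.01342029 0.03      ]
(633, 103) [ 6.21005242e-01 -5.91170333e-04  3.00000000e-02]
(80, 80) [0.63317064 0.29593569 0.03      ]
(613, 132) [0.60537648 0.01001155 0.03      ]
```

View pics/m0.png

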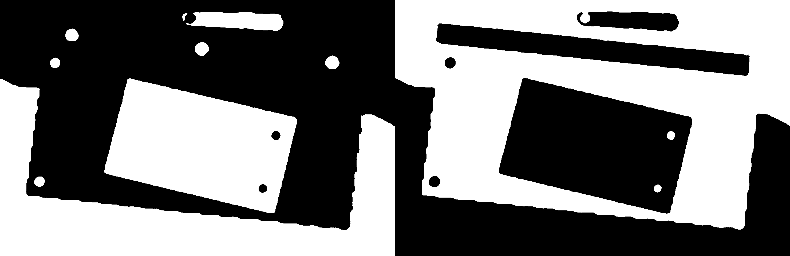

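```bash
cat >> h.py <<'E'
def edge(g,c,P,Q,z,n=40,S=1):
    """subpixel strongest gradient across the pixel line P-Q, world line fit at height z"""
    P,Q=np.array(P,float),np.array(Q,float);d=(Q-P)/np.linalg.norm(Q-P);nn=np.array([-d[1],d[0]])
    k=np.arange(-4,4.01,.1);pts=[]
    for f in np.linspace(.06,.94,n):
        b=P+f*(Q-P);q=(b+k[:,None]*nn).astype(np.float32)
        v=cv2.remap(g,q[None,:,0],q[None,:,1],cv2.INTER_CUBIC).ravel().astype(float)
        gr=np.gradient(cv2.GaussianBlur(v[None],(0,0),3).ravel());pts.append(ray(c,*(b+nn*k[np.argmax(abs(gr))]),z)[:2])
    pts=np.array(pts,np.float32)
    vx,vy,x,y=cv2.fitLine(pts,cv2.DIST_HUBER,0,1e-4,1e-4).ravel()
    res=np.abs((pts-[x,y])@[-vy,vx]);return np.array([vx,vy]),np.array([x,y]),np.median(res)
E
python3 - <<'E'
from h import *
c=r.capture('top');img=c['img'];hsv=cv2.cvtColor(img,cv2.COLOR_BGR2HSV)
sat=hsv[...,1].astype(np.float32);val=hsv[...,2].astype(np.float32)
f=lambda p:np.array(p)/3.7-.5+[130,130]
for nm,g,a,b,z in(('near',sat,(48,337),(605,396),.03),('right',val,(605,396),(630,140),.03),('rightS',sat,(605,396),(630,200),.03),('left',sat,(48,337),(65,160),.03),('fence',val,(80,80),(613,132),.03),('fenceS',sat,(80,80),(613,132),.03),('fencetop',val,(72,37),(613,95),.046)):
    d,o,e=edge(g,c,f(a),f(b),z);print(nm,d*np.sign(d[1]),np.degrees(np.arctan2(d[0],d[1])),o,e)
E
```

```text
near [0.10458687 0.9945158 ] 6.0033646 [0.4791672  0.16532296] 0.00038654965
right [-0.993671    0.11232976] 96.44963 [0.53089976 0.00815673] 0.00029586832
rightS [-0.9943846   0.10582694] 96.07481 [0.5167731  0.00786827] 0.0003672655
left [-0.9944866  0.1048639] 96.01932 [0.54262733 0.30638248] 0.0003906727
fence [0.1047832 0.9944951] 6.0146756 [0.6177114  0.14575489] 6.569685e-05
fenceS [0.10398708 0.99457866] 5.968811 [0.6201849  0.15204261] 0.00023368753
fencetop [0.10596332 0.99437004] 6.0826693 [0.6411327 0.1810367] 0.00023461078
```

Measured board pose: origin about (0.558, 0.154), yaw +x = (-0.105, -0.9945). The plate is at board (7, -18) mm, with its drilled end swung 7.2° away from the fence.

Plan:
1. Use the open gripper as a two-point pusher on the near long side, pushing to the fence.
2. Push the plain end towards +x.

First I'll turn the tool square to the board.

```bash
cat >> h.py <<'E'
ex=np.array([-.1047,-.9945]);ey=np.array([.9945,-.1047]);O=np.array([.5583,.1544])
def B(p): return np.array([(np.array(p)[:2]-O)@ex,(np.array(p)[:2]-O)@ey])*1000
def st():
    s=r.sense();R=np.array(s['ee_rot'])
    print('t',round(s['time_s'],2),'board',B(s['tcp_pos']).round(1),'z',round(s['tcp_pos'][2]*1000,1),'yawY rel -ex',round(np.degrees(np.arctan2(-R[:2,1]@ey,-R[:2,1]@ex)),2),'zax',R[:,2].round(4),'F',np.round(s['wrist_force'],1),'w',round(s['gripper_width'],3),'j',np.round(s['joints'],0))
E
python3 -m crank '[[-1,[0,0,0],[0,0,0.17]],[-1,[0,0,0],[0,0,0.17]],[-1,[0,0,0],[0,0,0.17]],[-1,[0,0,0],[0,0,0.17]],[-1,[0,0,0],[0,0,0]]]'; python3 -c "from h import *;st()"
```

```text
time_s: 0.7
tcp_pos: [0.2592, -0.5685, 0.2222]
ee_rot: [[-0.994, 0.106, -0.0], [0.106, 0.994, 0.001], [0.0, 0.001, -1.0]]
wrist_force: [-0.8, 0.8, -0.0]
gripper_width: 1.0
t 0.7 board [ 750.2 -221.7] z 222.2 yawY rel -ex -0.07 zax [-3.e-04  6.e-04 -1.e+00] F [-0.8  0.8 -0. ] w 1.0 j [-51.  22.   0.  -0. -68. -45.]
```

```bash
python3 -m crank '[[-1,[-0.1,0.45,0],[0,0,0]],[-1,[-0.1,0.45,0],[0,0,0]],[-1,[-0.1,0.45,0],[0,0,0]],[-1,[-0.1,0.45,0],[0,0,0]],[-1,[-0.1,0.45,0],[0,0,0]],[-1,[-0.1,0.45,0],[0,0,0]],[-1,[-0.1,0.45,0],[0,0,0]],[-1,[-0.1,0.45,0],[0,0,0]]]' >/dev/null; python3 -m crank '[[-1,[-0.1,0.45,0],[0,0,0]],[-1,[-0.1,0.45,0],[0,0,0]],[-1,[-0.1,0.45,0],[0,0,0]],[-1,[-0.1,0.45,0],[0,0,0]],[-1,[-0.1,0.45,0],[0,0,0]],[-1,[-0.1,0.45,0],[0,0,0]],[-1,[0,0.45,0],[0,0,0]],[-1,[0,0,0],[0,0,0]]]' ; python3 -c "from h import *;st()"
```

```text
time_s: 2.3
tcp_pos: [0.4711, 0.0919, 0.2224]
ee_rot: [[-0.995, 0.097, 0.001], [0.097, 0.995, 0.001], [-0.001, 0.001, -1.0]]
wrist_force: [-0.2, -1.0, -0.2]
gripper_width: 1.003
t 2.3 board [ 71.3 -80.2] z 222.4 yawY rel -ex 0.42 zax [ 9.e-04  6.e-04 -1.e+00] F [-0.2 -1.  -0.2] w 1.003 j [  30.    8.  -19.   -0.  -63. -126.]
```

```bash
python3 -m crank '[[-1,[0.1,0.33,0],[0,0,0]],[-1,[0.1,0.33,0],[0,0,0]],[-1,[0,0,0.4],[0,0,0]],[-1,[0,0,0.4],[0,0,0]],[-1,[0,0,0.4],[0,0,0]],[-1,[0,0,0],[0,0,0]],[-1,[0,0,0],[0,0,0]]]' ; python3 - <<'E'
from h import *
st()
for n in('top','scene'):
    c=r.capture(n);i=c['img'][110:270,110:350] if n=='top' else c['img'][170:320,150:400]
    cv2.imwrite(f'pics/{n}1.png',cv2.resize(i,None,fx=3,fy=3))
E
```

```text
time_s: 3.0
tcp_pos: [0.4577, 0.1552, 0.1031]
ee_rot: [[-0.995, 0.104, -0.0], [0.104, 0.995, -0.001], [-0.0, -0.001, -1.0]]
wrist_force: [-0.3, 0.6, 0.6]
gripper_width: 1.002
t 3.0 board [   9.8 -100.1] z 103.1 yawY rel -ex 0.02 zax [-0.    -0.001 -1.   ] F [-0.3  0.6  0.6] w 1.002 j [  38.   16.  -28.    0.  -46. -134.]
```

View pics/top1.png

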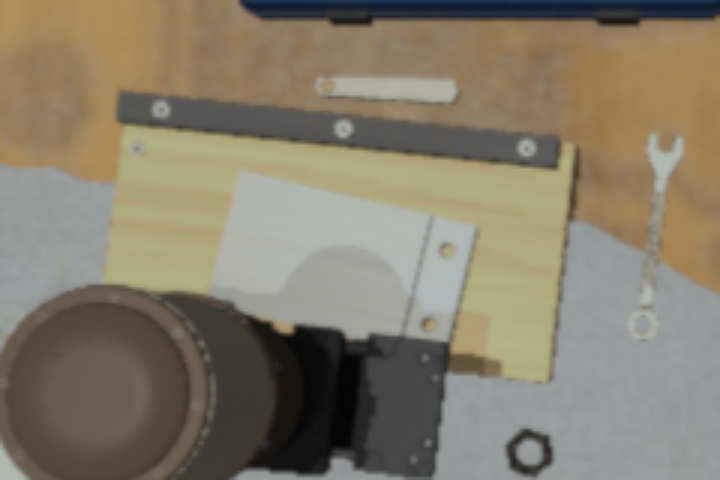

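View pics/scene1.png

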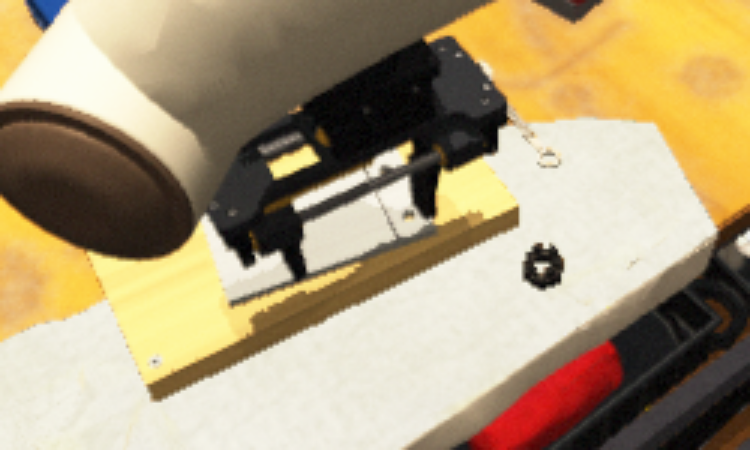

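The gripper is in front of the plate's near side, clear of everything. Next I'll go down to z≈35 mm and start pushing.

```bash
python3 -m crank '[[-1,[0,0,0.34],[0,0,0]],[-1,[0,0,0.34],[0,0,0]],[-1,[0,0,0],[0,0,0]],[-1,[0,0,0],[0,0,0]]]' >/dev/null; python3 -c "from h import *;st()"
python3 -m crank '[[-1,[-0.05,0,0],[0,0,0]],[-1,[-0.05,0,0],[0,0,0]],[-1,[-0.05,0,0],[0,0,0]],[-1,[-0.05,0,0],[0,0,0]],[-1,[-0.04,0,0],[0,0,0]],[-1,[-0.04,0,0],[0,0,0]],[-1,[0,0,0],[0,0,0]]]'>/dev/null; python3 - <<'E'
from h import *
st()
for n in('top','scene'):
    c=r.capture(n);i=c['img'][110:270,110:350] if n=='top' else c['img'][170:320,150:400]
    cv2.imwrite(f'pics/{n}2.png',cv2.resize(i,None,fx=3,fy=3))
E
```

```text
t 3.5 board [  8.8 -99.4] z 36.2 yawY rel -ex -0.03 zax [ 0.0023  0.001  -1.    ] F [-0.7  0.4  0.3] w 0.999 j [  38.   22.  -32.    0.  -36. -134.]
t 4.2 board [  9.7 -72.2] z 34.4 yawY rel -ex -0.1 zax [ 1.e-04 -1.e-04 -1.e+00] F [-0.4 -0.5  0.1] w 0.999 j [  36.   24.  -29.    0.  -37. -132.]
```

View pics/top2.png

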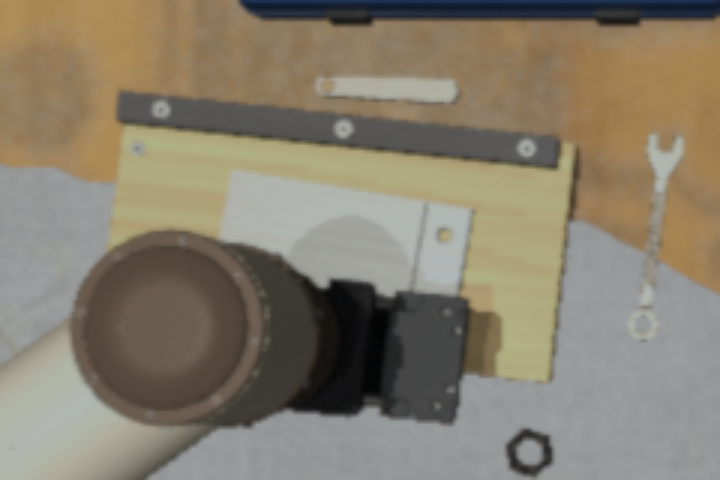

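View pics/scene2.png

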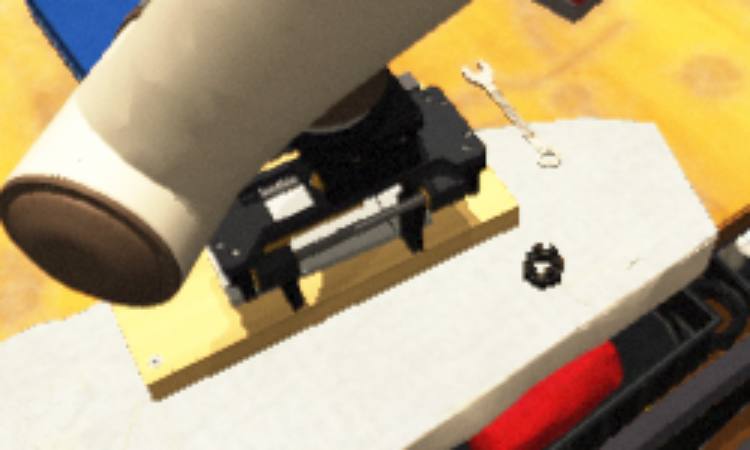

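The plate is swinging square: the drilled finger is in contact and the plate has moved, with the nut and spanner untouched. I'll keep pushing slowly.

```bash
python3 -m crank '[[-1,[-0.04,0,0],[0,0,0]],[-1,[-0.04,0,0],[0,0,0]],[-1,[-0.04,0,0],[0,0,0]],[-1,[-0.04,0,0],[0,0,0]],[-1,[-0.03,0,0],[0,0,0]],[-1,[-0.03,0,0],[0,0,0]],[-1,[0,0,0],[0,0,0]]]'>/dev/null; python3 - <<'E'
from h import *
st()
for n in('top','scene'):
    c=r.capture(n);i=c['img'][110:270,110:350] if n=='top' else c['img'][170:320,150:400]
    cv2.imwrite(f'pics/{n}3.png',cv2.resize(i,None,fx=3,fy=3))
E
```

```text
t 5.0 board [  9.4 -49.9] z 34.6 yawY rel -ex -0.09 zax [ 1.e-03  4.e-04 -1.e+00] F [0.1 0.5 0.4] w 1.002 j [  34.   25.  -26.    0.  -38. -130.]
```

View pics/top3.png

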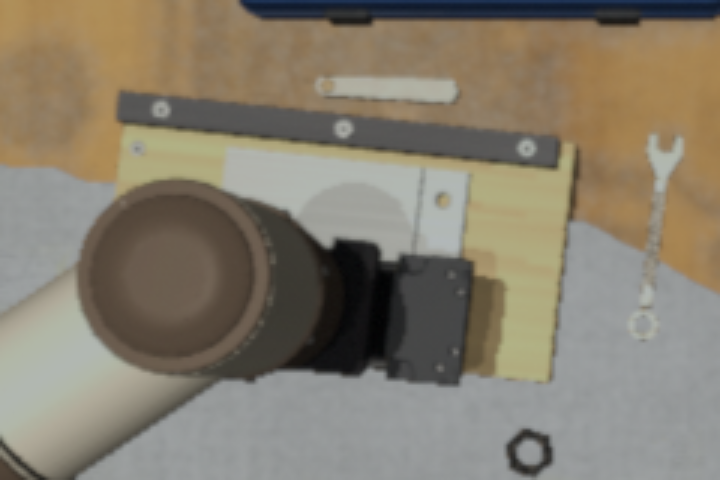

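The plate is now square, with about 8–10 mm still to go to the fence. I'll creep in and watch the force.

```bash
python3 -m crank '[[-1,[-0.02,0,0],[0,0,0]],[-1,[-0.02,0,0],[0,0,0]],[-1,[-0.02,0,0],[0,0,0]],[-1,[0,0,0],[0,0,0]]]'>/dev/null; python3 -c "from h import *;st()"; python3 -m crank '[[-1,[-0.01,0,0],[0,0,0]],[-1,[-0.01,0,0],[0,0,0]],[-1,[0,0,0],[0,0,0]]]'>/dev/null; python3 - <<'E'
from h import *
st()
c=r.capture('top');cv2.imwrite('pics/top4.png',cv2.resize(c['img'][130:220,140:320],None,fx=4,fy=4))
E
```

```text
t 5.5 board [  9.6 -44.4] z 34.6 yawY rel -ex -0.09 zax [ 2.e-04 -0.e+00 -1.e+00] F [-0.8 -0.4 -0.1] w 1.002 j [  34.   26.  -25.    0.  -39. -130.]
t 5.8 board [  9.7 -42.5] z 34.5 yawY rel -ex -0.08 zax [-0.e+00 -1.e-04 -1.e+00] F [-2.  -0.8  1.7] w 1.0 j [  34.   26.  -25.    0.  -39. -130.]
```

View pics/top4.png

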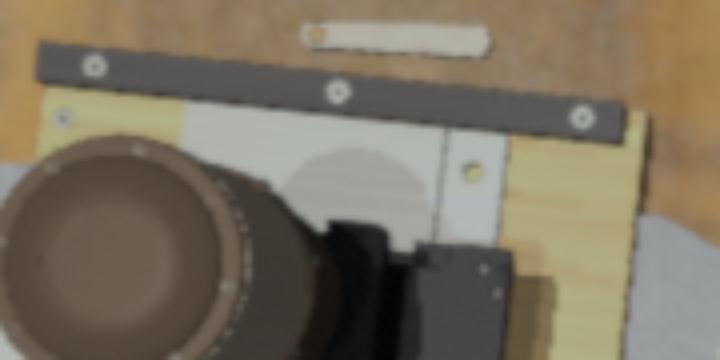

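```bash
for i in 1; do python3 -m crank '[[-1,[-0.01,0,0],[0,0,0]],[-1,[0,0,0],[0,0,0]]]' >/dev/null; python3 -c "from h import *;st()"; python3 -m crank '[[-1,[-0.005,0,0],[0,0,0]],[-1,[0,0,0],[0,0,0]]]' >/dev/null; python3 -c "from h import *;st()"; done
```

```text
t 6.05 board [  9.6 -41.5] z 34.5 yawY rel -ex -0.08 zax [ 0. -0. -1.] F [-2.6 -0.9  1.4] w 1.001 j [  33.   26.  -25.    0.  -39. -130.]
t 6.25 board [  9.7 -41.3] z 34.5 yawY rel -ex -0.08 zax [-4.e-04 -1.e-04 -1.e+00] F [-2.7  0.3  0.8] w 1.001 j [  33.   26.  -25.   -0.  -39. -129.]
```

```bash
python3 -m crank '[[-1,[-0.01,0,0],[0,0,0]],[-1,[0,0,0],[0,0,0]]]' >/dev/null; python3 -c "from h import *;st()"; python3 -m crank '[[-1,[-0.01,0,0],[0,0,0]],[-1,[0,0,0],[0,0,0]]]' >/dev/null; python3 -c "from h import *;st()"; python3 -m crank '[[-1,[-0.01,0,0],[0,0,0]],[-1,[0,0,0],[0,0,0]]]' >/dev/null; python3 -c "from h import *;st()"
```

```text
t 6.45 board [  9.9 -41.1] z 34.4 yawY rel -ex -0.08 zax [-2.1e-03 -6.0e-04 -1.0e+00] F [-5.5  1.6  3.6] w 0.995 j [  33.   26.  -25.   -0.  -39. -129.]
t 6.65 board [  9.9 -41. ] z 34.4 yawY rel -ex -0.08 zax [-3.7e-03 -8.0e-04 -1.0e+00] F [-7.   3.4  5.8] w 1.003 j [  33.   26.  -25.   -0.  -39. -129.]
t 6.85 board [ 10.  -40.9] z 34.4 yawY rel -ex -0.09 zax [-0.0053 -0.0011 -1.    ] F [-10.2   4.5   7.2] w 1.002 j [  33.   26.  -25.   -0.  -40. -129.]
```

It's firmly seated: the motion stalled at Y≈-41 and the force rose to 10 N. I'll back off, lift, and turn 90° for the end push.

```bash
python3 -m crank '[[-1,[0.03,0,0],[0,0,0]],[-1,[0.3,0,0],[0,0,0]],[-1,[0.3,0,0],[0,0,0]],[-1,[0,0,-0.4],[0,0,0]],[-1,[0,0,-0.4],[0,0,0]],[-1,[0,0.4,0],[0,0,0]],[-1,[0,0.4,0],[0,0,0]],[-1,[0,0.4,0],[0,0,0]]]' >/dev/null; python3 -m crank '[[0,[0,0,0],[0,0,0.19]],[0,[0,0,0],[0,0,0.19]],[0,[0,0,0],[0,0,0.19]],[0,[0,0,0],[0,0,0]]]' >/dev/null; python3 - <<'E'
from h import *
st()
c=r.capture('top');cv2.imwrite('pics/top5.png',cv2.resize(c['img'][110:270,110:350],None,fx=3,fy=3))
E
```

```text
t 8.05 board [-111.2 -100.1] z 114.7 yawY rel -ex -25.7 zax [ 0.0019  0.0012 -1.    ] F [ 0.3 -0.   0.2] w 0.721 j [  47.   20.  -19.    0.  -50. -169.]
```

View pics/top5.png

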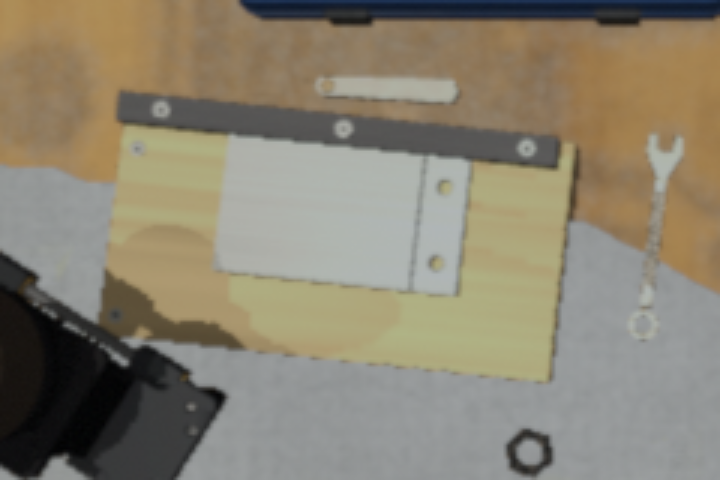

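The plate lies flush along the fence. My 25.7° trial turn went the wrong way, so I'll turn back: -115.7° in total, until tool x points along board +x.

```bash
python3 -m crank '[[0,[0,0,0],[0,0,-0.19]],[0,[0,0,0],[0,0,-0.19]],[0,[0,0,0],[0,0,-0.19]],[0,[0,0,0],[0,0,-0.19]],[0,[0,0,0],[0,0,-0.19]],[0,[0,0,0],[0,0,-0.19]],[0,[0,0,0],[0,0,-0.19]],[0,[0,0,0],[0,0,-0.19]]]' >/dev/null; python3 -m crank '[[0,[0,0,0],[0,0,-0.19]],[0,[0,0,0],[0,0,-0.19]],[0,[0,0,0],[0,0,-0.19]],[0,[0,0,0],[0,0,-0.19]],[0,[0,0,0],[0,0,-0.19]],[0,[0,0,0],[0,0,-0.1]],[0,[0,0,0],[0,0,0]]]' >/dev/null; python3 - <<'E'
from h import *
st()
# plate pose
c=r.capture('top');S=8;x0,y0=140,130
i=cv2.resize(c['img'][y0:250,x0:315],None,fx=S,fy=S,interpolation=cv2.INTER_CUBIC)
h=cv2.cvtColor(i,cv2.COLOR_BGR2HSV);m=((h[...,1]<40)&(h[...,2]>110)).astype(np.uint8)
cs,_=cv2.findContours(m,cv2.RETR_EXTERNAL,cv2.CHAIN_APPROX_NONE)
for k in cs:
    if 2500<cv2.contourArea(k)/S/S<4700:
        q=(quad(k)+.5)/S-.5+[x0,y0];w=np.array([B(ray(c,*p,.038)) for p in q]);print(w.round(1),w.mean(0).round(1))
E
```

```text
t 9.6 board [-110.7 -100.5] z 114.7 yawY rel -ex 90.05 zax [ 1.e-03  7.e-04 -1.e+00] F [ 0.  -0.1  0.3] w 0.5 j [ 47.  20. -19.   0. -50. -53.]Traceback (most recent call last):
  File "<stdin>", line 10, in <module>
  File "h.py", line 16, in quad
    vx,vy,x,y=cv2.fitLine(p[m],cv2.DIST_HUBER,0,.01,.01).ravel();L.append(np.cross([x,y,1],[x+vx,y+vy,1]))
              ~~~~~~~~~~~^^^^^^^^^^^^^^^^^^^^^^^^^^^^^^^
cv2.error: OpenCV(4.12.0) /io/opencv/modules/imgproc/src/linefit.cpp:50: error: (-215:Assertion failed) count > 0 in function 'fitLine2D_wods'
```

```bash
python3 - <<'E'
from h import *
c=r.capture('top')
for p in [(228,136),(215,270),(472,161),(458,295)]: print(B(ray(c,p[0]/3+110-.33,p[1]/3+110-.33,.038)).round(1))
E
```

```text
[-77.   58.1]
[-74.4 -30.1]
[83.9 58.6]
[ 84.9 -29.5]
```

```bash
python3 -m crank '[[0,[0,-0.375,0],[0,0,0]],[0,[0,-0.375,0],[0,0,0]],[0,[0,-0.375,0],[0,0,0]],[0,[0,0,0],[0,0,0]],[0,[0,0,0.35],[0,0,0]],[0,[0,0,0.35],[0,0,0]],[0,[0,0,0.08],[0,0,0]],[0,[0,0,0],[0,0,0]]]' >/dev/null; python3 - <<'E'
from h import *
st()
for n in('top','scene'):
    c=r.capture(n);i=c['img'][110:270,110:350] if n=='top' else c['img'][170:320,150:400]
    cv2.imwrite(f'pics/{n}6.png',cv2.resize(i,None,fx=3,fy=3))
E
```

```text
t 10.5 board [-109.6   10.7] z 35.3 yawY rel -ex 89.94 zax [-0.0026 -0.0023 -1.    ] F [ 0.7 -0.3 -0.1] w 0.499 j [ 39.  33. -10.   0. -47. -45.]
```

View pics/top6.png

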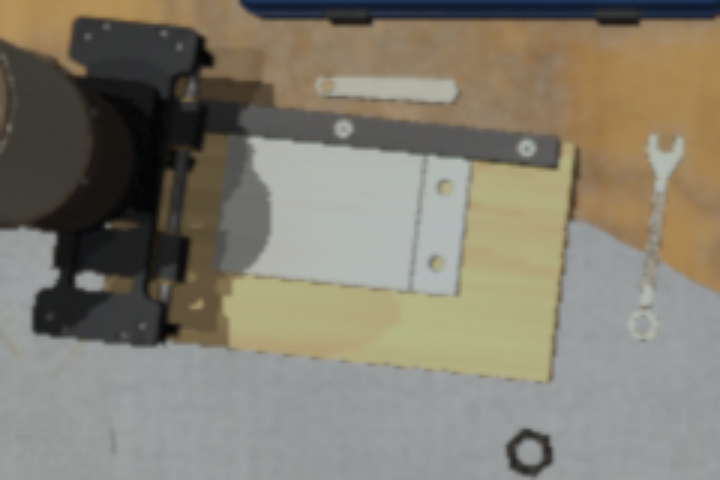

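View pics/scene6.png

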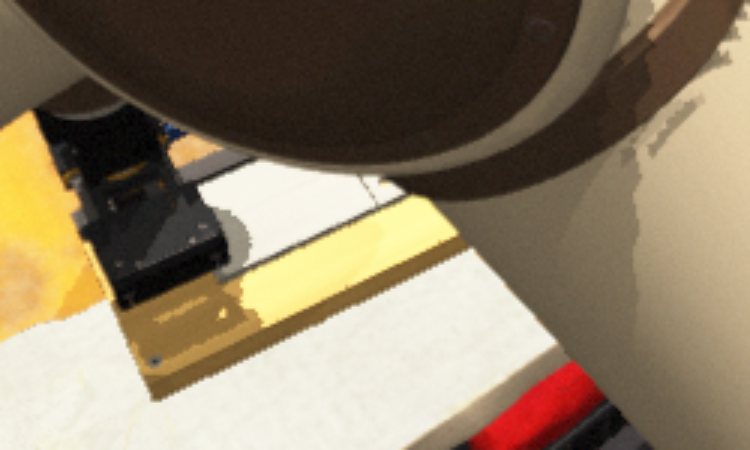

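The fingers are behind the plain end, clear of the fence. I'll push along +x.

```bash
python3 -m crank '[[0,[0.06,0,0],[0,0,0]],[0,[0.06,0,0],[0,0,0]],[0,[0.06,0,0],[0,0,0]],[0,[0.06,0,0],[0,0,0]],[0,[0.06,0,0],[0,0,0]],[0,[0.06,0,0],[0,0,0]],[0,[0.06,0,0],[0,0,0]],[0,[0.06,0,0],[0,0,0]]]' >/dev/null;  python3 -c "from h import *;st()"; python3 -m crank '[[0,[0.06,0,0],[0,0,0]],[0,[0.06,0,0],[0,0,0]],[0,[0.06,0,0],[0,0,0]],[0,[0.06,0,0],[0,0,0]],[0,[0.06,0,0],[0,0,0]],[0,[0.06,0,0],[0,0,0]],[0,[0.05,0,0],[0,0,0]],[0,[0,0,0],[0,0,0]]]' >/dev/null; python3 - <<'E'
from h import *
st()
c=r.capture('top');cv2.imwrite('pics/top7.png',cv2.resize(c['img'][110:270,110:350],None,fx=3,fy=3))
E
```

```text
t 11.4 board [-62.3  11.9] z 36.9 yawY rel -ex 89.94 zax [ 1.2e-03  7.0e-04 -1.0e+00] F [-0.4  2.2  1.8] w 0.502 j [ 36.  32. -13.   0. -45. -42.]
t 12.2 board [-20.   10.9] z 36.2 yawY rel -ex 89.87 zax [-0.0016 -0.0011 -1.    ] F [ 0.5  0.  -0.2] w 0.497 j [ 32.  30. -16.   0. -44. -39.]
```

View pics/top7.png

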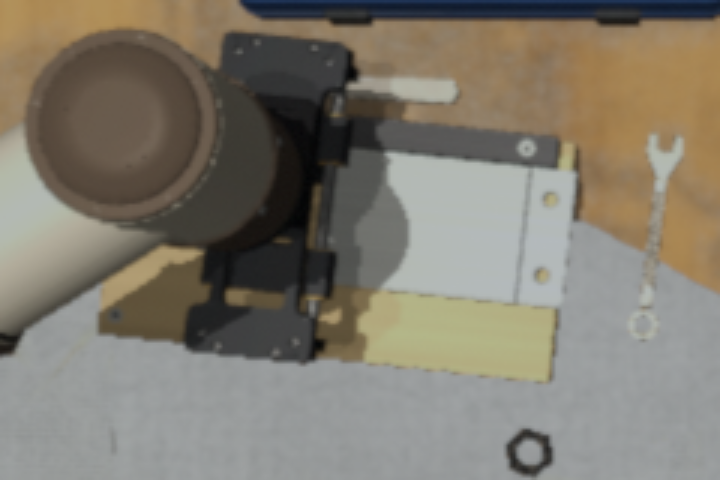

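The drilled end is just past the board edge (about 1 mm), still flush. The tips ride a bit high at z=36, so I'll ease back, drop 2.5 mm, then push another ~25 mm.

```bash
python3 -m crank '[[0,[-0.02,0,0],[0,0,0]],[0,[0,0,0.025],[0,0,0]],[0,[0.04,0,0],[0,0,0]],[0,[0.05,0,0],[0,0,0]],[0,[0.05,0,0],[0,0,0]],[0,[0.05,0,0],[0,0,0]],[0,[0.05,0,0],[0,0,0]],[0,[0.02,0,0],[0,0,0]]]' >/dev/null;python3 -m crank '[[0,[0,0,0],[0,0,0]]]' >/dev/null; cat >> h.py <<'E'
def line_meas():
    """scribed line & board edge pos in board X from top picture (ridge/step along rows)"""
    c=r.capture('top');g=cv2.cvtColor(c['img'],cv2.COLOR_BGR2GRAY).astype(np.float32)
    def prof(Y,z,x0,x1,st=.0002):
        X=np.arange(x0,x1,st);uv=np.array([proj(c,np.append(O+x*ex+Y*ey,z)) for x in X],np.float32)
        return X,cv2.remap(g,uv[None,:,0],uv[None,:,1],cv2.INTER_CUBIC).ravel()
    L=[];E=[]
    for Y in np.arange(-.024,.050,.004):
        X,v=prof(Y,.038,.10,.165);L.append(X[np.argmin(v-cv2.blur(v[None],(61,1)).ravel())]*1000)
        X,v=prof(Y,.038,.165,.20);E.append(X[np.argmin(np.gradient(v))]*1000)
    return c,np.array(L),np.array(E)
E
python3 - <<'E'
from h import *
st()
c,L,E=line_meas();print(L.round(1),E.round(1));cv2.imwrite('pics/top8.png',cv2.resize(c['img'][130:230,220:340],None,fx=6,fy=6,interpolation=cv2.INTER_CUBIC))
E
```

```text
t 13.15 board [ 3.3 11.3] z 34.2 yawY rel -ex 89.89 zax [-3.e-04 -4.e-04 -1.e+00] F [-0.1 -1.   0.7] w 0.501 j [ 31.  30. -18.   0. -43. -37.]
[145.4 145.8 145.6 145.8 145.6 145.8 145.6 145.8 145.6 145.8 145.8 145.8
 146.  145.4 145.8 159.8 159.2 160.2 145.8] [175.8 175.4 174.8 174.4 174.4 175.8 175.2 174.8 174.2 175.6 175.4 174.8
 176.8 176.2 176.  175.2 176.6 176.6 176.4]
```

View pics/top8.png

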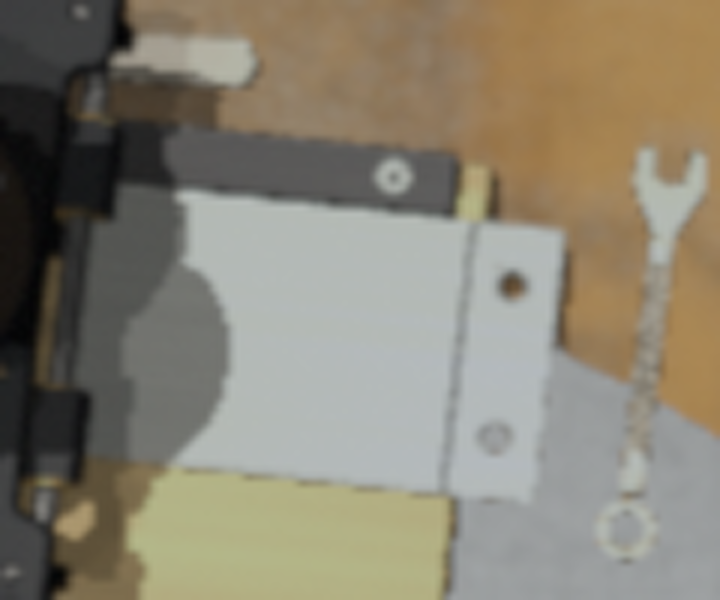

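```bash
python3 - <<'E'
from h import *
c=r.capture('top');i=c['img']
cv2.imwrite('pics/z9.png',cv2.resize(i[205:245,275:315],None,fx=15,fy=15,interpolation=cv2.INTER_NEAREST))
for Y in(-.070,-.060,-.05,-.04):
    X=np.arange(.140,.1581,.0015)
    uv=np.array([proj(c,np.append(O+x*ex+Y*ey,.03)) for x in X],np.float32)
    v=cv2.remap(i,uv[None,:,0],uv[None,:,1],cv2.INTER_LINEAR)[0];print(Y,uv[0],[tuple(map(int,a)) for a in v])
for X,z in((.15,.03),(.15,0)):print(proj(c,np.append(O+X*ex-.06*ey,z)))
E
```

```text
-0.07 [288.40714 231.75824] [(129, 173, 178), (129, 173, 178), (130, 173, 178), (129, 173, 178), (127, 170, 176), (119, 159, 167), (102, 135, 143), (123, 132, 135), (144, 145, 143), (159, 158, 155), (160, 160, 156), (159, 159, 155), (159, 158, 155)]
-0.06 [288.97574 226.67442] [(132, 177, 178), (132, 177, 178), (132, 177, 178), (132, 177, 178), (130, 174, 175), (114, 154, 159), (95, 124, 131), (99, 113, 117), (132, 133, 132), (152, 151, 149), (157, 157, 154), (158, 158, 155), (159, 158, 155)]
-0.05 [289.54358 221.59764] [(131, 175, 178), (131, 175, 178), (131, 175, 178), (130, 174, 177), (120, 163, 168), (105, 141, 148), (92, 116, 122), (120, 126, 126), (144, 144, 142), (156, 155, 152), (158, 157, 154), (159, 158, 154), (160, 159, 156)]
-0.04 [290.11063 216.52788] [(129, 173, 178), (129, 173, 178), (129, 172, 178), (129, 172, 178), (125, 168, 174), (112, 152, 160), (92, 121, 131), (102, 116, 122), (133, 135, 134), (155, 155, 152), (158, 158, 155), (159, 158, 155), (159, 158, 155)]
[294.04697114 227.21828463]
[294.99743718 227.53494035]
```

View pics/z9.png

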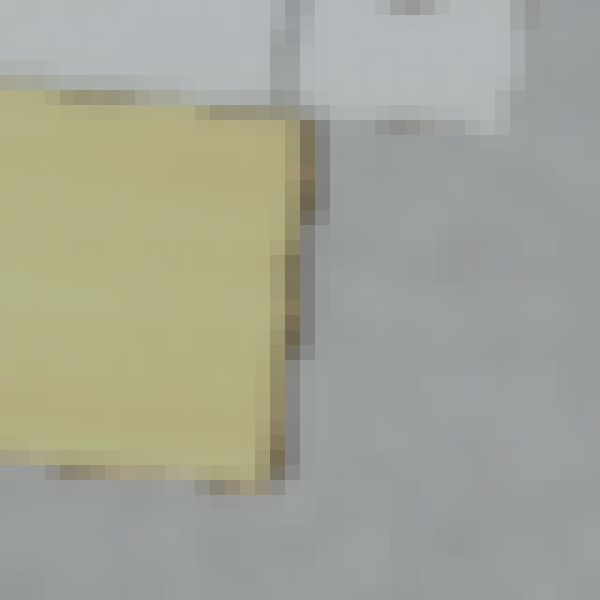

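The end-edge position is ambiguous by about 2 mm: there's a dark one-pixel band that could be the end face. I'll back the arm off and measure in both views before the last few millimetres.

```bash
python3 -m crank '[[0,[-0.3,0,0],[0,0,0]],[0,[0,0,-0.45],[0,0,0]],[0,[0,0,-0.45],[0,0,0]],[0,[-0.5,0,0],[0,0,0]],[0,[-0.5,0.2,0],[0,0,0]],[0,[-0.5,0.2,0],[0,0,0]],[0,[0,0,0],[0,0,0]]]' >/dev/null; python3 - <<'E'
from h import *
st()
for n in('top','scene'):
    c=r.capture(n);cv2.imwrite(f'pics/{n}10raw.png',c['img']);i=c['img'][110:270,110:350] if n=='top' else c['img'][170:320,150:400]
    cv2.imwrite(f'pics/{n}10.png',cv2.resize(i,None,fx=3,fy=3))
E
```

```text
t 13.95 board [-175.4  -27.4] z 124.1 yawY rel -ex 90.29 zax [ 0.0011  0.0013 -1.    ] F [ 0.8 -0.5  0.6] w 0.502 j [ 46.  28.  -5.  -0. -57. -51.]
```

View pics/top10.png

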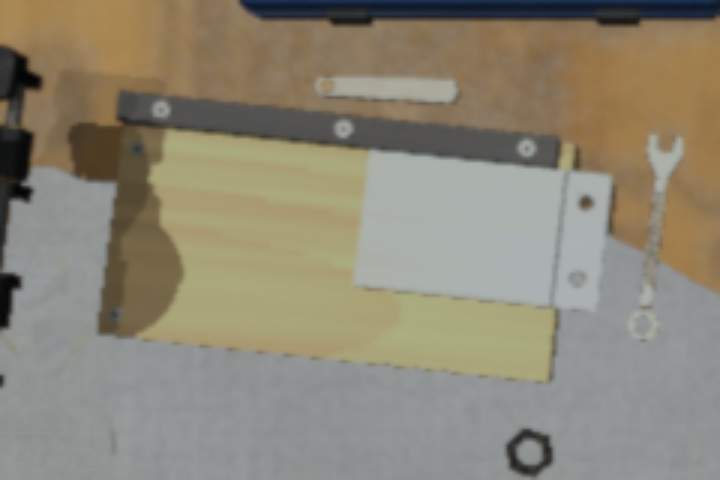

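View pics/scene10.png

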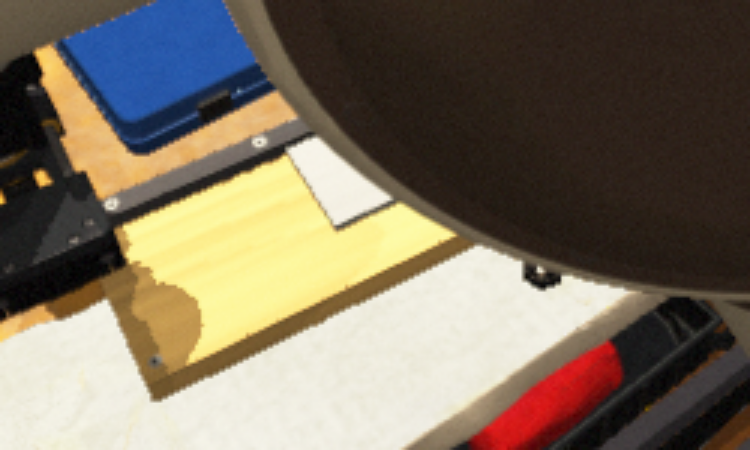

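The fixed board and the original plate pose are both in the first scene picture. That camera can't see the end face, so I'll use it to settle the edge relative to the plate.

```bash
python3 - <<'E'
from h import *
c=r.capture('scene');print('C',-np.array(c['R']).T@c['t'])
i=cv2.imread('pics/scene0.png')[180:310,165:335]
cv2.imwrite('pics/s0z.png',cv2.resize(i,None,fx=4.6,fy=4.6,interpolation=cv2.INTER_CUBIC))
E
```

```text
C [0.02464523 0.36572183 0.72734519]
```

View pics/s0z.png

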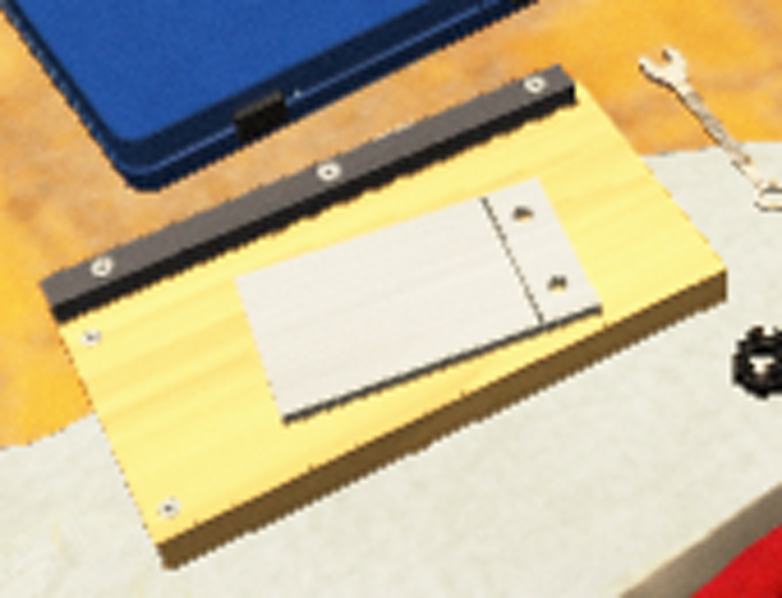

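```bash
python3 - <<'E'
from h import *
def run(n,f,L):
    c=r.capture(n);hsv=cv2.cvtColor(cv2.imread(f'pics/{n}0.png'),cv2.COLOR_BGR2HSV)
    G={'s':hsv[...,1].astype(np.float32),'v':hsv[...,2].astype(np.float32)}
    for nm,g,a,b,z in L:
        d,o,e=edge(G[g],c,f(a),f(b),z)
        d=np.append(d*np.sign(d[1]) if 'end' not in nm and 'E' not in nm else d,0)
        print(n,nm,g,'B',B(o).round(2),'ang vs ex',round(np.degrees(np.arctan2(d[:2]@ey,d[:2]@ex)),2),'res',round(float(e)*1e3,2))
fs=lambda p:(np.array(p)+.5)/4.6-.5+[165,180]
ft=lambda p:(np.array(p)+.5)/3.7-.5+[130,130]
run('scene',fs,[('rightE','s',(610,123),(726,270),.03),('rightE','s',(650,174),(726,270),.03),('leftE','s',(100,410),(160,545),.03),('near','v',(160,545),(726,270),.03),('fence','v',(62,322),(576,104),.03),('pplain_end','s',(237,278),(287,413),.038),('pdrill_end','s',(543,180),(600,307),.038)])
run('top',ft,[('rightE','s',(605,396),(630,200),.03),('rightE','v',(605,396),(630,200),.03),('leftE','s',(48,337),(65,160),.03),('near','s',(48,337),(605,396),.03),('fence','v',(80,80),(613,132),.03),('pplain_end','s',(222,137),(182,300),.038),('pdrill_end','s',(515,205),(477,370),.038)])
E
```

```text
scene rightE s B [148.32 -12.3 ] ang vs ex 90.16 res 0.43
scene rightE s B [148.17 -37.83] ang vs ex 90.67 res 0.46
scene leftE s B [-151.59  -47.03] ang vs ex 89.68 res 0.23
scene near v B [-12.8 -80.4] ang vs ex -179.95 res 0.14
scene fence v B [-20.19  61.69] ang vs ex -179.89 res 0.41
scene pplain_end s B [-73.58  -8.44] ang vs ex 82.86 res 0.28
scene pdrill_end s B [ 86.11 -23.24] ang vs ex 82.32 res 0.1
top rightE s B [150.05 -23.58] ang vs ex 89.96 res 0.44
top rightE v B [148.22 -28.51] ang vs ex 89.95 res 0.24
top leftE s B [-149.6   -24.46] ang vs ex 90.07 res 0.29
top near s B [ 12.51 -79.86] ang vs ex 180.0 res 0.38
top fence v B [-4.46 59.99] ang vs ex 179.99 res 0.07
top pplain_end s B [-71.93  -0.39] ang vs ex 82.82 res 0.14
top pdrill_end s B [ 88.19 -20.3 ] ang vs ex 82.48 res 0.22
```

```bash
cat >> h.py <<'E'
def ridge(g,c,P,Q,z,n=40):
    P,Q=np.array(P,float),np.array(Q,float);d=(Q-P)/np.linalg.norm(Q-P);nn=np.array([-d[1],d[0]])
    k=np.arange(-3,3.01,.1);pts=[]
    for f in np.linspace(.08,.92,n):
        b=P+f*(Q-P);q=(b+k[:,None]*nn).astype(np.float32)
        v=cv2.remap(g,q[None,:,0],q[None,:,1],cv2.INTER_LINEAR).ravel().astype(float)
        w=np.clip(np.median(v)-v-3,0,None)
        if w.sum()>0: pts.append(ray(c,*(b+nn*(w@k/w.sum())),z)[:2])
    pts=np.array(pts,np.float32);vx,vy,x,y=cv2.fitLine(pts,cv2.DIST_HUBER,0,1e-4,1e-4).ravel()
    d=np.array([vx,vy]);o=np.array([x,y]);return d,o,np.median(abs((pts-o)@[-vy,vx]))
E
python3 - <<'E'
from h import *
fs=lambda p:(np.array(p)+.5)/4.6-.5+[165,180]
ft=lambda p:(np.array(p)+.5)/3.7-.5+[130,130]
for n,a,b,re in(('scene',fs((485,198)),fs((543,322)),(fs((610,123)),fs((726,270)))),('top',ft((460,192)),ft((418,355)),(ft((605,396)),ft((630,200))))):
    c=r.capture(n);im=cv2.imread(f'pics/{n}0.png');g=cv2.cvtColor(im,cv2.COLOR_BGR2GRAY).astype(np.float32)
    d,o,e=ridge(g,c,a,b,.038);d3=d*np.sign(d@ey);sl=(d3@ex)/(d3@ey);bo=B(o)
    print(n,'line at Y=-25: X',bo[0]+sl*(-25-bo[1]),'slope',sl,e)
    for ch in range(3):
        d,o,e=edge(im[...,ch].astype(np.float32),c,*re,.03);print('  edge ch',ch,B(o).round(2),e)
c=r.capture('top');g=cv2.cvtColor(c['img'],cv2.COLOR_BGR2GRAY).astype(np.float32)
P=proj(c,np.append(O+.1457*ex+.056*ey,.038));Q=proj(c,np.append(O+.1457*ex-.028*ey,.038))
d,o,e=ridge(g,c,P,Q,.038);print('now top line',B(o),e)
E
```

```text
scene line at Y=-25: X 55.52222542037347 slope 0.13246363962578359 0.00020388397
  edge ch 0 [148.28 -25.43] 0.00051532034
  edge ch 1 [147.12 -26.29] 0.0005863012
  edge ch 2 [148.03 -23.39] 0.0003979379
top line at Y=-25: X 56.08699606232074 slope 0.12960981803927174 8.336711e-05
  edge ch 0 [151.03 -28.57] 0.00025227517
  edge ch 1 [148.   -25.92] 0.00025639444
  edge ch 2 [148.24 -28.51] 0.00020690574
now top line [145.77640278  11.38535186] 0.00011203863
```

Both views now agree. The edge is at X≈148.4 in the top-camera frame (scene view 148.8, top view 148.1) and the line is at 145.8, so about 2.6 mm is missing. I'll return and push the TCP to X≈6.0, since it stopped at 3.3 before.

```bash
python3 -m crank '[[0,[0.45,-0.2,0],[0,0,0]],[0,[0.45,-0.19,0],[0,0,0]],[0,[0.4,0,0],[0,0,0]],[0,[0.22,0,0],[0,0,0]],[0,[0,0,0.4],[0,0,0]],[0,[0,0,0.4],[0,0,0]],[0,[0,0,0.09],[0,0,0]],[0,[0,0,0],[0,0,0]]]' >/dev/null; python3 -c "from h import *;st()"
```

```text
t 15.15 board [-17.5  12.8] z 33.9 yawY rel -ex 89.93 zax [-0.0027 -0.002  -1.    ] F [-0.   0.4 -0.3] w 0.5 j [ 32.  31. -16.   0. -44. -38.]
```

```bash
python3 -m crank '[[0,[0.05,0,0],[0,0,0]],[0,[0.05,0,0],[0,0,0]],[0,[0.05,0,0],[0,0,0]],[0,[0.03,0,0],[0,0,0]],[0,[0,0,0],[0,0,0]],[0,[0,0,0],[0,0,0]]]' >/dev/null; python3 -c "from h import *;st()"
```

```text
t 15.75 board [-0.1 13.4] z 35.4 yawY rel -ex 89.92 zax [ 6.e-04  3.e-04 -1.e+00] F [ 1.3  0.1 -0.6] w 0.501 j [ 31.  30. -17.   0. -43. -37.]
```

```bash
python3 -m crank '[[0,[0.02,0,0.01],[0,0,0]],[0,[0.015,0,0],[0,0,0]],[0,[0.01,0,0],[0,0,0]],[0,[0.01,0,0],[0,0,0]],[0,[0,0,0],[0,0,0]],[0,[0,0,0],[0,0,0]]]' >/dev/null; cat >> h.py <<'E'
def now(x=.1475,y1=.056):
    c=r.capture('top');g=cv2.cvtColor(c['img'],cv2.COLOR_BGR2GRAY).astype(np.float32)
    P=proj(c,np.append(O+x*ex+y1*ey,.038));Q=proj(c,np.append(O+x*ex-.028*ey,.038))
    d,o,e=ridge(g,c,P,Q,.038);d=d*np.sign(d@ey);print('line',B(o).round(2),'skew deg',round(np.degrees(np.arctan2(-d@ex,d@ey)),2),e)
    ed=edge(c['img'][...,2].astype(np.float32),c,proj(c,np.append(O+.1485*ex-.035*ey,.03)),proj(c,np.append(O+.1485*ex-.076*ey,.03)),.03)
    print('edge',B(ed[1]).round(2));return c
E
python3 -c "
from h import *
st();c=now();cv2.imwrite('pics/t11.png',cv2.resize(c['img'][130:250,250:340],None,fx=5,fy=5))"
```

```text
t 16.35 board [ 5.3 13.2] z 34.0 yawY rel -ex 89.92 zax [-1.e-04 -0.e+00 -1.e+00] F [-0.1  1.4 -1.6] w 0.5 j [ 30.  30. -17.   0. -43. -36.]
line [147.48   8.48] skew deg 0.01 0.000108967055
edge [148.26 -58.66]
```

View pics/t11.png

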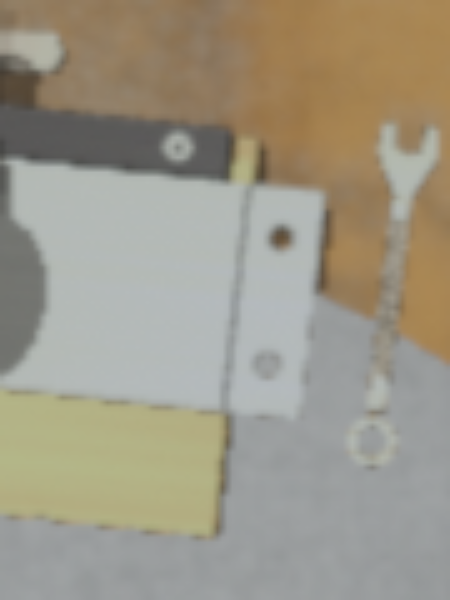

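The line is at 147.5, skew is 0°, and the edge is at about 148.3–148.5. One more 1 mm.

```bash
python3 -m crank '[[0,[0.01,0,0],[0,0,0]],[0,[0,0,0],[0,0,0]],[0,[0,0,0],[0,0,0]]]' >/dev/null;python3 -c "
from h import *
st();c=now()"
```

```text
t 16.7 board [ 6.3 13.3] z 34.1 yawY rel -ex 89.92 zax [ 1.e-04  0.e+00 -1.e+00] F [ 0.1  1.2 -0.3] w 0.498 j [ 30.  30. -17.   0. -43. -36.]
line [148.58  22.04] skew deg -0.01 0.00012144667
edge [148.26 -58.66]
```

```bash
python3 -m crank '[[0,[-0.3,0,0],[0,0,0]],[0,[0,0,-0.45],[0,0,0]],[0,[0,0,-0.45],[0,0,0]],[0,[0,0,-0.45],[0,0,0]],[0,[0,0.45,-0.3],[0,0,0]],[0,[0,0.45,0],[0,0,0]],[0,[0,0.45,0],[0,0,0]],[0,[0,0,0],[0,0,0]]]' >/dev/null;  python3 -c "from h import *;st()"; python3 -m crank '[[0,[0.45,0,0],[0,0,0]],[0,[0.45,0,0],[0,0,0]],[0,[0.45,0,0],[0,0,0]],[0,[0.45,0,0],[0,0,0]],[0,[0.45,0,0],[0,0,0]],[0,[0.45,0,0],[0,0,0]],[0,[0.45,0,0],[0,0,0]],[0,[0.45,0,0],[0,0,0]]]' >/dev/null; python3 -m crank '[[0,[0.45,0,0],[0,0,0]],[0,[0.45,0,0],[0,0,0]],[0,[0.45,0,0],[0,0,0]],[0,[0,0,0],[0,0,0]]]' >/dev/null; python3 - <<'E'
from h import *
st();c=now()
cv2.imwrite('pics/top12.png',cv2.resize(c['img'][125:275,140:345],None,fx=3.8,fy=3.8,interpolation=cv2.INTER_CUBIC));cv2.imwrite('pics/top12raw.png',c['img'])
c=r.capture('scene');cv2.imwrite('pics/scene12raw.png',c['img']);cv2.imwrite('pics/scene12.png',cv2.resize(c['img'][180:310,165:345],None,fx=4.4,fy=4.4,interpolation=cv2.INTER_CUBIC))
E
```

```text
t 17.55 board [ -21.9 -123.1] z 197.0 yawY rel -ex 90.05 zax [-2.5e-03 -5.0e-04 -1.0e+00] F [ 0.3 -0.2 -0.4] w 0.504 j [ 43.   9. -22.  -0. -59. -49.]
t 18.75 board [ 475.7 -119.5] z 196.5 yawY rel -ex 89.55 zax [-1.e-03 -9.e-04 -1.e+00] F [-0.6  0.3 -0.9] w 0.504 j [-19.  11. -20.   0. -60.  13.]
line [148.53   7.75] skew deg -0.05 0.00011048271
edge [148.24 -58.66]
```

View pics/top12.png

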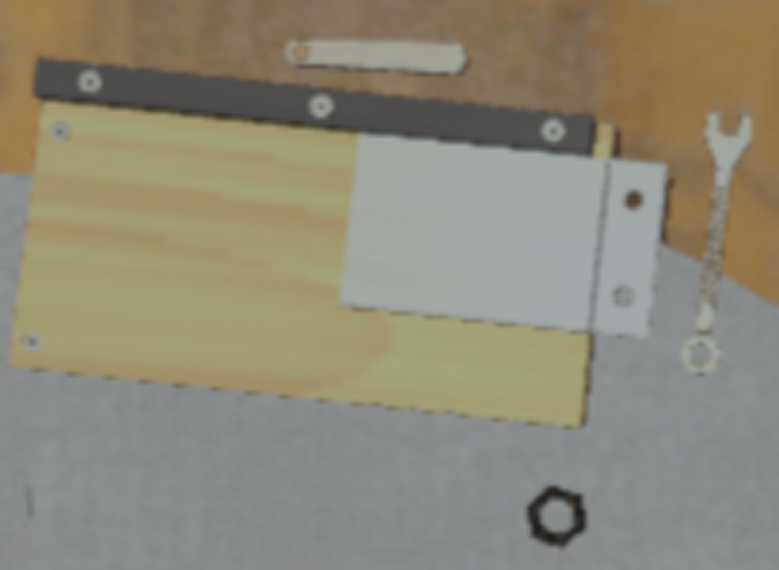

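View pics/scene12.png

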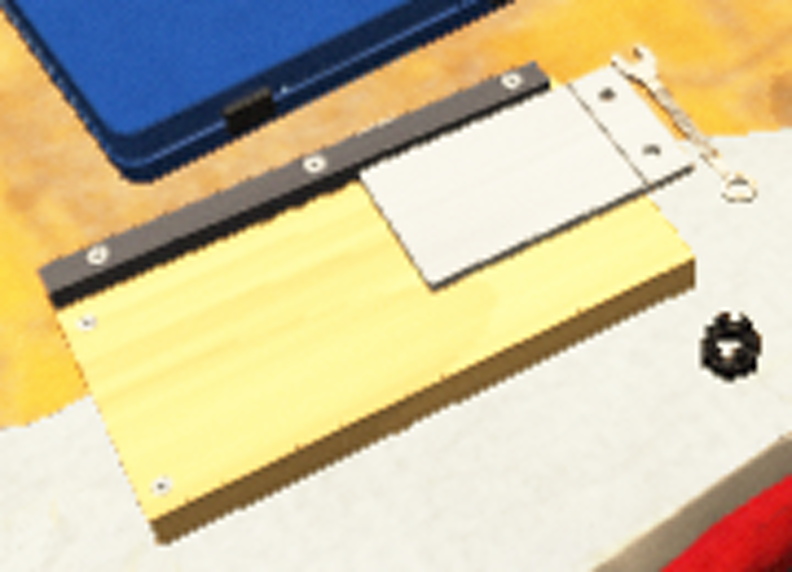

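In the top view the line runs into the board's corner edge. The plate is along the fence and the other objects haven't moved. I'll cross-check the numbers for the line, edge and fence gap in both views.

```bash
cat > chk.py <<'E'
from h import *
fs=lambda p:(np.array(p)+.5)/4.4-.5+[165,180]
ft=lambda p:(np.array(p)+.5)/3.8-.5+[140,125]
D={'scene':(fs,((568,83),(645,188)),((652,198),(694,258)),((435,289),(640,192)),((52,306),(355,180)),((160,520),(690,262)),((362,177),(545,90))),
'top':(ft,((608,160),(592,328)),((592,335),(584,425)),((345,305),(585,330)),((42,100),(355,131)),((12,367),(580,427)),((362,135),(592,156)))}
for n in D:
    f,l,e,nr,fe,bn,fp=D[n];c=r.capture(n);im=c['img'];g=cv2.cvtColor(im,cv2.COLOR_BGR2GRAY).astype(np.float32);ss=cv2.cvtColor(im,cv2.COLOR_BGR2HSV)[...,1].astype(np.float32)
    d,o,_=ridge(g,c,f(l[0]),f(l[1]),.038);print(n,'line',B(o).round(2),'ang',np.degrees(np.arctan(d@ex/(d@ey))).round(2))
    for nm,q,gg,z in(('edge sat',e,ss,.03),('edge red',e,im[...,2].astype(np.float32),.03),('plate near sat',nr,ss,.038),('plate near gray',nr,g,.038),('fence free',fe,g,.03),('board near',bn,ss,.03),('board near g',bn,g,.03),('plate fence side',fp,g,.038)):
        d,o,_=edge(gg,c,f(q[0]),f(q[1]),z);print('  ',nm,B(o).round(2),np.degrees(np.arctan((d@ey)/(d@ex)) if 'edge' not in nm else 0).round(2))
E
python3 chk.py
```

```text
scene line [148.48  12.47] ang -0.04
   edge sat [148.28 -57.24] 0.0
   edge red [147.83 -57.66] 0.0
   plate near sat [ 79.58 -33.27] 0.07
   plate near gray [ 71.6  -29.94] -0.01
   fence free [-69.48  61.46] 0.14
   board near [ 11.58 -79.17] 0.07
   board near g [-14.35 -80.28] 0.07
   plate fence side [84.16 61.1 ] -0.03
top line [148.59  15.07] ang 0.09
   edge sat [150.2  -56.35] 0.0
   edge red [148.14 -56.5 ] 0.0
   plate near sat [ 82.61 -30.71] -0.15
   plate near gray [ 84.27 -29.5 ] -0.03
   fence free [-69.75  59.88] 0.0
   board near [ 23.8  -79.93] -0.1
   board near g [ 21.13 -78.75] 0.05
   plate fence side [80.2  59.36] -0.04
```

The line sits 0.2–0.6 mm past the edge in both views, and skew is about 0. The fence-gap estimates scatter by ±1 mm, so I'll confirm by contact with one gentle press on the long side.

```bash
python3 -m crank '[[-1,[0,0,0],[0,0,0.19]],[-1,[0,0,0],[0,0,0.19]],[-1,[0,0,0],[0,0,0.19]],[-1,[0,0,0],[0,0,0.19]],[-1,[0,0,0],[0,0,0.19]],[-1,[0,0,0],[0,0,0.19]],[-1,[0,0,0],[0,0,0.19]],[-1,[0,0,0],[0,0,0.19]]]' >/dev/null; python3 -m crank '[[-1,[0,0,0],[0,0,0.19]],[-1,[0,0,0],[0,0,0.19]],[-1,[0,0,0],[0,0,0.09]],[-1,[0,0,0],[0,0,0]],[-1,[0,0,0],[0,0,0]]]' >/dev/null; python3 -c "from h import *;st()"
```

```text
t 20.25 board [ 470.2 -118.8] z 197.0 yawY rel -ex 0.58 zax [ 3.e-04 -1.e-04 -1.e+00] F [-0.2  0.   0.2] w 1.0 j [-19.  10. -20.   0. -60. -77.]
```

```bash
python3 -m crank '[[-1,[-0.06,0.43,0],[0,0,0.013]],[-1,[-0.06,0.43,0],[0,0,0]],[-1,[-0.06,0.43,0],[0,0,0]],[-1,[-0.06,0.43,0],[0,0,0]],[-1,[-0.06,0.43,0],[0,0,0]],[-1,[-0.06,0.43,0],[0,0,0]],[-1,[-0.06,0.43,0],[0,0,0]],[-1,[-0.06,0.43,0],[0,0,0]]]' >/dev/null; python3 -m crank '[[-1,[-0.06,0.41,0],[0,0,0]],[-1,[0,0,0],[0,0,0]],[-1,[0,0,0],[0,0,0]]]' >/dev/null; python3 -c "from h import *;st()"
```

```text
t 21.35 board [ 85.2 -64.4] z 196.6 yawY rel -ex -0.01 zax [-7.e-04 -3.e-04 -1.e+00] F [-0.2 -0.4 -1.1] w 1.004 j [  28.   10.  -20.   -0.  -60. -124.]
```

```bash
python3 -m crank '[[-1,[0,0,0.4],[0,0,0]],[-1,[0,0,0.4],[0,0,0]],[-1,[0,0,0.4],[0,0,0]],[-1,[0,0,0.3],[0,0,0]],[-1,[0,0,0.12],[0,0,0]],[-1,[0,0,0],[0,0,0]],[-1,[0,0,0],[0,0,0]]]' >/dev/null; python3 -c "from h import *;st()"
```

```text
t 22.05 board [ 86.9 -63.7] z 35.3 yawY rel -ex -0.23 zax [ 5.e-04 -1.e-04 -1.e+00] F [0.4 0.7 1.2] w 0.999 j [  28.   22.  -31.    0.  -36. -124.]
```

```bash
python3 -m crank '[[-1,[-0.05,0,0.005],[0,0,-0.004]],[-1,[-0.05,0,0],[0,0,0]],[-1,[-0.05,0,0],[0,0,0]],[-1,[-0.03,0,0],[0,0,0]],[-1,[0,0,0],[0,0,0]],[-1,[0,0,0],[0,0,0]]]' >/dev/null; python3 -c "from h import *;st()"; python3 -m crank '[[-1,[-0.02,0,0],[0,0,0]],[-1,[0,0,0],[0,0,0]],[-1,[0,0,0],[0,0,0]]]' >/dev/null; python3 -c "from h import *;st()"
```

```text
t 22.65 board [ 86.4 -46.1] z 34.2 yawY rel -ex -0.05 zax [-3.e-04 -0.e+00 -1.e+00] F [ 0.3 -0.8 -0.4] w 1.001 j [  27.   24.  -29.   -0.  -37. -123.]
t 22.95 board [ 86.3 -44.1] z 34.3 yawY rel -ex -0.03 zax [-1.e-04 -0.e+00 -1.e+00] F [1.4 0.2 0.9] w 0.993 j [  26.   24.  -29.   -0.  -37. -123.]
```

```bash
python3 -m crank '[[-1,[-0.02,0,0],[0,0,0]],[-1,[0,0,0],[0,0,0]],[-1,[0,0,0],[0,0,0]]]' >/dev/null; python3 -c "from h import *;st()"; python3 -m crank '[[-1,[-0.01,0,0],[0,0,0]],[-1,[0,0,0],[0,0,0]],[-1,[0,0,0],[0,0,0]]]' >/dev/null; python3 -c "from h import *;st()"; python3 -m crank '[[-1,[-0.01,0,0],[0,0,0]],[-1,[0,0,0],[0,0,0]],[-1,[0,0,0],[0,0,0]]]' >/dev/null; python3 -c "from h import *;st()"
```

```text
t 23.25 board [ 86.3 -42. ] z 34.3 yawY rel -ex -0.03 zax [-1.e-04 -0.e+00 -1.e+00] F [-0.4 -0.1  0.3] w 1.002 j [  26.   24.  -28.   -0.  -37. -122.]
t 23.55 board [ 86.5 -41.4] z 34.2 yawY rel -ex -0.04 zax [-7.e-04 -2.e-04 -1.e+00] F [-1.5  1.2  0.3] w 1.001 j [  26.   24.  -28.   -0.  -37. -122.]
t 23.85 board [ 86.7 -41.1] z 34.1 yawY rel -ex -0.04 zax [-2.3e-03 -6.0e-04 -1.0e+00] F [-5.   1.9  2.4] w 1.001 j [  26.   24.  -28.   -0.  -38. -122.]
```

It stalls at the same Y (-41.1, 5 N), so the plate is seated on the fence. I'll back off straight, lift and recheck.

```bash
python3 -m crank '[[-1,[0.03,0,0],[0,0,0]],[-1,[0.15,0,0],[0,0,0]],[-1,[0.1,0,0],[0,0,0]],[-1,[0,0,-0.4],[0,0,0]],[-1,[0,0,-0.4],[0,0,0]],[-1,[0,0,-0.4],[0,0,0]],[-1,[0,0,-0.4],[0,0,0]],[-1,[0.3,0,0],[0,0,0]]]' >/dev/null; python3 -m crank '[[-1,[0.1,-0.45,0],[0,0,0]],[-1,[0,-0.45,0],[0,0,0]],[-1,[0,-0.45,0],[0,0,0]],[-1,[0,-0.45,0],[0,0,0]],[-1,[0,-0.45,0],[0,0,0]],[-1,[0,-0.45,0],[0,0,0]],[-1,[0,-0.45,0],[0,0,0]],[-1,[0,-0.45,0],[0,0,0]]]' >/dev/null; python3 -m crank '[[-1,[0,0,0],[0,0,0]],[-1,[0,0,0],[0,0,0]],[-1,[0,0,0],[0,0,0]]]' >/dev/null; python3 chk.py; python3 - <<'E'
from h import *
st()
for n in('top','scene'):
    c=r.capture(n);cv2.imwrite(f'pics/{n}13.png',c['img'])
    d=cv2.absdiff(c['img'],cv2.imread(f'pics/{n}0.png'));cv2.imwrite(f'pics/d13{n}.png',d)
E
```

```text
scene line [148.46  13.64] ang -0.01
   edge sat [148.33 -57.86] 0.0
   edge red [148.17 -57.93] 0.0
   plate near sat [ 76.87 -32.98] 0.47
   plate near gray [ 82.95 -29.7 ] 0.05
   fence free [-63.66  61.57] 0.34
   board near [ 11.58 -79.17] 0.07
   board near g [ -1.01 -80.24] 0.09
   plate fence side [76.39 61.34] 0.02
top line [148.58   8.7 ] ang 0.06
   edge sat [150.23 -54.26] 0.0
   edge red [148.14 -58.08] 0.0
   plate near sat [ 82.32 -30.52] -0.12
   plate near gray [ 87.35 -29.28] 0.2
   fence free [-69.75  59.88] 0.0
   board near [ 23.8  -79.93] -0.08
   board near g [ -2.88 -78.69] 0.03
   plate fence side [78.58 59.39] -0.03
t 25.85 board [ 445.3 -108. ] z 194.5 yawY rel -ex 0.08 zax [ 6.e-04 -1.e-04 -1.e+00] F [-0.3 -0.3 -1.2] w 0.998 j [-15.  10. -20.  -0. -59. -81.]
```

View pics/top13.png

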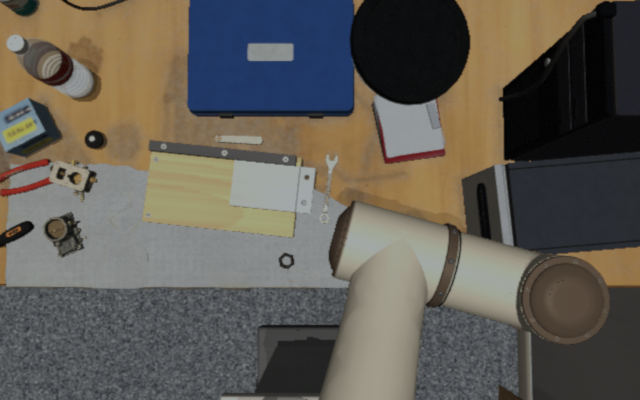

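View pics/d13top.png

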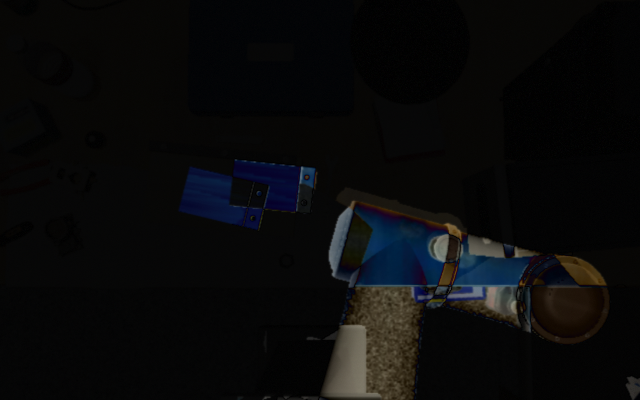

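The difference picture shows only the plate and the arm have changed: nut (287,261), spanner (327,190) and gauge (240,140) are where they were. The line is within about 0.5 mm of the edge in both views. I'm handing the job in.

```bash
python3 -c "
from station import r
print(r.finish_job())"
```

```text
the job is handed in; nothing more can be done
None
```

The plate now lies flat with its long side along the fence and its drilled end about 30 mm over the open end of the board. I handed the job in at about 26 s. I squared the plate against the fence with the two open fingertips, pushed its plain end along the fence, then pressed the long side once more and backed the arm well clear.

**Last checks**
- **Scribed line:** it is 0.1–0.5 mm past the board edge in both camera views, with less than 0.1° of skew.
- **Fence contact:** both presses on the long side stalled at the same place (5 N and 10 N), which confirms the plate is seated.
- **Other objects:** in the before/after top picture the nut, spanner and feeler gauge have not moved. The jar was hidden behind the arm in that last picture, but the gripper passed it only at about 195 mm height or more, against the jar's 78 mm.

**Checks that disagreed**
- **Board edge:** the colour-saturation fit in the top view put the board edge about 2 mm further out. I took that as the lower edge of the board's end face, because the scene view agreed with the other fit.
- **Fence gap:** picture estimates of the gap to the fence scattered by about 1–2 mm, so I relied on the contact stop instead.

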